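# Lock the battery hatch of the bench supply with the coin key

## Task

The battery hatch on top of the blue bench supply is shut but its slotted quarter-turn lock has been left undone. Take the orange-handled coin key from its grey holder, seat its blade in the slot and gently turn the lock clockwise until it is fully home against its stop, without forcing it; then put the key back upright in its holder, fully down, and let go. Leave everything else on the bench where it is.

Things in the scene. Friction and masses are not known exactly. Their poses are not given: they have to be found in the camera images.
- key_grip (a point): Loose coin key, about 60 g: orange handle 32 mm (its x) by 14 mm (its y, grip across this) by 40 mm tall, with a steel blade under it, 22 mm wide (x), 3.5 mm thick (y), 22 mm long (z), square-ended. This point is the centre of the handle, 42 mm above the blade's end and 20 mm above the handle's flat underside. z is up. The blade is centred under the handle and the same both ways round.
- key_tip (a point): Centre of the lower end of the key's blade, 42 mm straight below the centre of the handle; axes as the key's.
- key: The same key as a whole; its origin and axes are those of the blade's end.
- holder_hole0 (a point): Middle of the mouth (on the top face) of the slot in the grey key holder, a fixed block 60 by 45 mm, 34 mm high, on the table. The slot is 27 mm long (its x), 8.5 mm wide (its y) and goes right through. At the start the key stands in it with the underside of its handle resting on the block's top and its blade below.
- lock_slot (a point): Centre of the top of the lock head, on its turning axis: a round brass head, 35 mm across, top 148 mm above the table and 14 mm above the grey hatch around it. A straight slot 5.5 mm wide and 6 mm deep crosses it, open at both ends. x lies along the slot, z up. The key's 3.5 mm blade has 1 mm each side and about 5 degrees of play in it. Once locked, the slot points at the green marks.
- lock (a joint): Angle of the lock head, rad: 0 undone (slot at the red marks), growing clockwise seen from above, 1.571 fully locked against a hard stop. Starts at 0.15 to 0.45. It turns stiffly (about 0.07 N m all the way), stays where it is left, and resists sharply at the stop. Its contact with the key must stay under 50 N in all: a twist of some 0.25 N m.
- supply: The blue bench supply, a fixed metal box 220 (x) by 300 (y) by 130 mm high; origin at the centre of its underside. The lock's axis is at x -40, y +50 mm in its frame. Black and red terminals, 28 mm high, stand on its top along the +x edge between y -40 and -140 mm; a loose brass ring lies on top at about x 70, y 30 mm.
- washer: Loose brass ring, 30 mm across, 8 mm high, lying on the supply's top; leave alone. Origin at its underside's centre.
- collar: Loose steel ring, 36 mm across, 12 mm high, about 90 mm from the key holder; leave alone. Origin at its underside's centre.
- elbow: Loose white pipe elbow, about 45 mm long and 22 mm high, near the key holder; leave alone.
- jar: Loose amber jar with white cap, 56 mm across, 85 mm high; leave alone. Origin at its underside's centre.
- beaker: Loose clear cup, 70 mm across, 90 mm high; leave alone. Origin at its underside's centre.
- thermometer: Loose black handheld meter, 150 by 75 by 30 mm, lying flat; leave alone. Origin at its underside's centre.
- cell_plate: Loose flat steel plate, 150 by 90 by 5 mm; leave alone. Origin at its underside's centre.
- spring (a joint): How far the lock head is pressed down, m: it floats on a spring, 0 up, 0.004 at the bottom (about 2.5 N to start, 7 N at the bottom, hard after that); it rises again by itself.
Mind the look-alikes: they are no part of the job. Of the things shaped like the key, the orange one is meant.

How it is judged (in metres and radians):
On the way, in this order (a step that is already met when the one before it is completed fails the run):
1. the key is lifted clear of its holder (z of key_tip in the frame of holder_hole0 above 0.01 m), for 0.2 s.
2. the key's blade is in the slot and the lock is turned home (within 0.07 rad of its stop) (value of joint lock above 1.501 rad and z of key_tip in the frame of lock_slot below -0.002 m and horizontal distance between key_tip and lock_slot below 0.01 m), for 0.1 s.
At the end, for the whole second after the job is handed in: The lock is within 0.07 rad of its locked stop; the key stands at rest in its holder, blade end at least 18 mm below the holder's top, within 8 mm of the slot's middle, within 0.12 rad of upright, released (value of joint lock above 1.501 rad and horizontal distance between key_tip and holder_hole0 below 0.008 m and z of key_tip in the frame of holder_hole0 below -0.018 m and angle between key_tip's own z axis and vertical below 0.12 rad and linear speed of key below 0.02 m/s and contact force between key and the fingers below 0.1 N); the robot touches nothing.
It fails at once if the key pressed or twisted the lock with more than 50 N in all (contact force between key and lock above 50 N).
It fails at once if the robot itself pushed on the supply or its lock (contact force between the arm and supply above 5 N).
It fails at once if the fingers pushed on the supply or its lock (contact force between the fingers and supply above 5 N).
It fails at once if a bystander was moved more than 15 mm (distance of any of washer, collar, elbow, jar, beaker, thermometer, cell_plate from where it was at the start of the episode above 0.015 m).
It also fails if it takes over 70 s, if anything falls off the work surface, if the arm or the gripper's body presses on something with over 40 N, if the wrist force passes 120 N, or if a joint passes its speed limit or range.

## Robot

A 6-joint arm with a two-finger parallel gripper is mounted at the origin on the work surface. World frame = base frame: x ahead of the robot, y to its left, z up, the work surface at z = 0. Lengths are in mm, angles in rad, forces in N, time in s.
With the tool pointing down it reaches from about 400 to 825 mm from the base axis. Payload 7 kg.
Tool frame: the origin (TCP) lies at the very end of the fingers, on their centre line; the grasp point (between the pads) lies 19 mm behind it; z points along the fingers, y is the direction in which the jaws open and shut (so a half turn about z gives the same grasp; the last joint's range is limited). The gripper opens to 88 mm and grips with 3 to 60 N. Pads are 19 mm wide; open, the fingers measure 130 mm over their backs; the gripper's body (78 mm by 193 mm) begins 47 mm behind the grasp point.
Start: joints at [1.393, 0.359, 0.012, 0, -1.224, -0.288], TCP at [303.172, 603.06, 226.561] pointing down, gripper open.
Joint ranges: [-3.07, 3.07], [-1.43, 2.12], [-1.02, 1.25], [-3.03, 1.67], [-3.05, -0], [-3.03, 3.03]. Speed limits (rad/s): [2.39, 2.39, 3.01, 3.14, 3.14, 3.14].

## Interface

Orientations are given as a unit quaternion [w, x, y, z].
In Python, from workcell import * gives the robot as it stands. The module is installed in compiled form; this text tells all that it offers.
- The arm moves only by the tool arm_command, never from a script. Its argument "rows" is a list of rows, each a list of 3 entries, a list of its own where there are three numbers: the shift along the tool's x, y, z normalised to -1 to 1, where 1 is 25 cm, then the turn about the tool's z normalised to -1 to 1, where 1 is 180 degrees, then the opening, from -1 (shut) to 1 (fully open). A call has 1 to 10 rows; each row is the pose to reach, as a shift and turn from the pose commanded when the call began, along the tool's axes at that moment, turning the shorter way round; what a row does not reach only later rows make up. A row lasts 1/12 s, in which the tool goes at most 41.7 mm and 7.16 degrees, less where a joint would pass 70% of its speed; a pose out of reach is approached as far as the arm can. A call with a number of a shift or a turn outside -1 to 1 is refused whole. A call with a gripper value outside its range is refused whole. The fingers move at their own pace and stop on an object; the grip force is fixed at half the most. Time passes only in rows, so rows that repeat a pose let the fingers close. It gives the time, the measured TCP pose, the force and the opening at its end, in the units of the state.
- sense(): the state, without advancing time (a new reading comes with each control period).
- snapshot(name): name is "scene" or "top" or "wrist"; returns a dict with "pixels" (384x512x3 uint8, red, green, blue), "depth" (384x512 float32, mm along the optical axis (not along the pixel's ray), 0 where there is no reading), "intrinsics" (3x3 intrinsics, pixels), "eye" and "rotation" of the camera in the world. Camera axes: x right, y down, z forward; pixel columns grow to the right and rows downward; lengths in mm; the calibration is good to about 2 mm. A picture is of the moment at which its call begins.
- job_done(): hands the job in, once; it reports no verdict.
The state is a dict: "t": time; "q": joint angles; "qvel": joint speeds; "effort": joint torques, N m; "ee_pos": TCP position; "ee_rot": TCP orientation; "contact_force": force on the tool from outside, world axes, zero at the start; "moment": the same for the moment, N m; "opening": finger opening in mm.
Only numpy, scipy, OpenCV 4.12 (cv2) and the standard library are available. Lean on these libraries where they do the work, as an engineer would, in place of code of your own. Each camera call takes 0.05 s, during which the arm holds its last target.

## Working session

There is one attempt and no reset: what is moved stays moved. The work goes in short steps, Python scripts to look and compute and a tool call to move; the robot and the scene stay as the last step left them, time stands still between calls to the robot, and variables do not carry over. Pictures are saved under pics/ and viewed, and the job is handed in when it is done.

Besides the shell and the picture viewer there is one more tool, called after "Request:" by a JSON object that holds its "method" and its "body", one argument or row to a line. arm_command: Moves the arm, as the interface text tells. Scaled input: -1 to 1 covers 25 cm each way for a shift and 180 degrees each way for a turn. Its arguments: {"type":"object","properties":{"rows":{"type":"array"}},"required":["rows"]}

```bash
mkdir -p pics; cat > h.py <<'E'
import numpy as np, cv2
from workcell import *
def snap(n,f):
    s=snapshot(n); cv2.imwrite('pics/'+f+'.png',s['pixels'][:,:,::-1]); np.savez('/tmp/'+f+'.npz',**s); return s
def load(f): return np.load('/tmp/'+f+'.npz')
def cloud(s):
    d=s['depth'];K=s['intrinsics'];v,u=np.mgrid[:d.shape[0],:d.shape[1]]
    P=np.stack([(u-K[0,2])/K[0,0]*d,(v-K[1,2])/K[1,1]*d,d],-1)
    W=P@np.array(s['rotation']).T+np.array(s['eye']); W[d==0]=np.nan; return W
E
python3 - <<'E'
from h import *
for n in ['scene','top','wrist']:
    s=snap(n,n+'0'); print(n,s['eye'],s['rotation'],s['intrinsics'])
print(sense())
E
```

```text
scene [1087.3239867  -341.89831977  698.85367184] [-0.3775781   0.8423715   0.34804167 -0.16343813] [[419.66274995   0.         258.90108029]
 [  0.         419.66274995 194.07492171]
 [  0.           0.           1.        ]]
top [411.30014157 116.37361049 988.6177874 ] [-0.07882868  0.70619917 -0.70112381  0.05911163] [[384.07506907   0.         256.97743662]
 [  0.         384.07506907 193.39688536]
 [  0.           0.           1.        ]]
wrist [375.99520534 565.76478797 384.50121807] [-0.08016026 -0.51805948  0.8418278   0.1285094 ] [[300.74147941   0.         255.96448156]
 [  0.         300.74147941 192.8906479 ]
 [  0.           0.           1.        ]]
{'t': 0.15, 'q': array([ 1.39309549e+00,  3.59224118e-01,  1.12922508e-02, -2.27855652e-04,
       -1.22414984e+00, -2.88074251e-01]), 'qvel': array([-3.07401981e-05, -1.72484121e-03,  1.87590459e-03,  1.32451621e-03,
       -9.50299126e-04,  2.18581375e-03]), 'effort': array([-9.09301380e-04, -5.83275568e+01,  2.93290687e+01,  7.00108990e+00,
        8.78999359e-03, -1.05034135e-04]), 'ee_pos': array([303.03490398, 602.73633062, 225.85160122]), 'ee_rot': array([ 6.47623237e-04,  9.72994885e-01, -2.30825754e-01, -7.15130144e-05]), 'contact_force': array([ 0.02559829, -0.4418528 , -0.29930213]), 'moment': array([0.01651851, 0.00857647, 0.03652085]), 'opening': 87.84177015064859}
```

```bash
sed -i "s/^import numpy.*/&\nfrom scipy.spatial.transform import Rotation as R/; s/P@np.array(s\['rotation'\]).T/P@R.from_quat(np.roll(s['rotation'],-1)).as_matrix().T/" h.py; cat h.py
```

```text
import numpy as np, cv2
from scipy.spatial.transform import Rotation as R
from workcell import *
def snap(n,f):
    s=snapshot(n); cv2.imwrite('pics/'+f+'.png',s['pixels'][:,:,::-1]); np.savez('/tmp/'+f+'.npz',**s); return s
def load(f): return np.load('/tmp/'+f+'.npz')
def cloud(s):
    d=s['depth'];K=s['intrinsics'];v,u=np.mgrid[:d.shape[0],:d.shape[1]]
    P=np.stack([(u-K[0,2])/K[0,0]*d,(v-K[1,2])/K[1,1]*d,d],-1)
    W=P@R.from_quat(np.roll(s['rotation'],-1)).as_matrix().T+np.array(s['eye']); W[d==0]=np.nan; return W
```

View pics/top0.png

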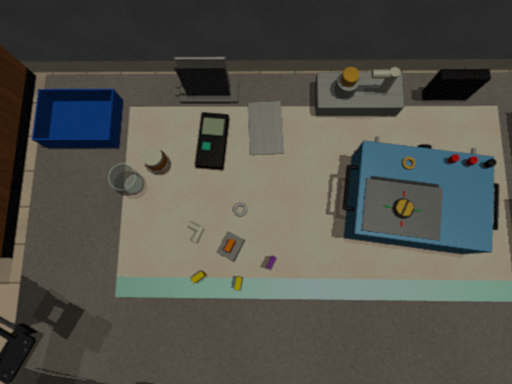

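View pics/scene0.png

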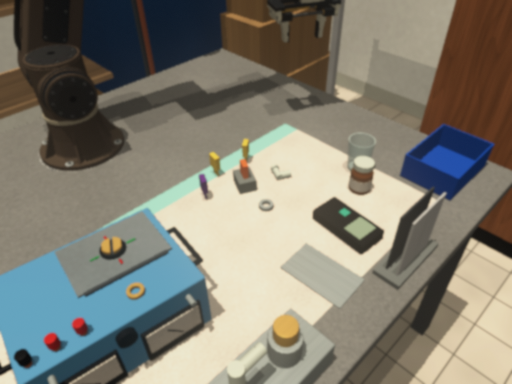

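View pics/wrist0.png

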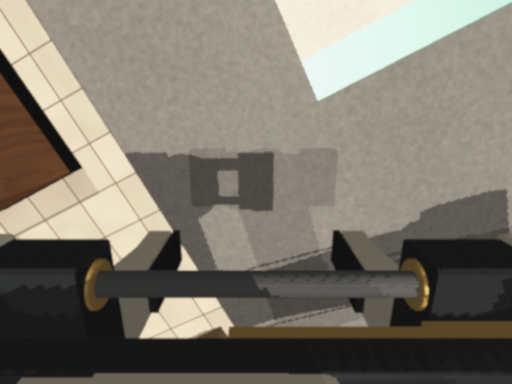

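```bash
python3 - <<'E'
from h import *
s=load('top0');W=cloud(s)
for n,(u,v) in dict(key=(230,245),hold=(222,252),lock=(403,208),hatch=(375,190),suptop=(480,230),collar=(240,210),elbow=(196,232),y1=(198,277),y2=(238,284),pur=(270,262),jar=(155,160),beak=(124,178)).items(): print(n,W[v,u].round(1))
p=s['pixels']
c=cv2.resize(p[190:300,170:290],None,fx=6,fy=5.4,interpolation=cv2.INTER_CUBIC)
cv2.imwrite('pics/c1.png',c[:,:,::-1])
c=cv2.resize(p[170:246,355:450],None,fx=7,fy=7,interpolation=cv2.INTER_CUBIC)
cv2.imwrite('pics/c2.png',c[:,:,::-1])
# supply top
m=(W[...,2]>120)&(W[...,2]<140)&(W[...,1]<0)
pts=W[m&(np.abs(W[...,2]-130)<6)][:,:2].astype(np.float32)
print(cv2.minAreaRect(pts), np.median(W[m][:,2]))
E
```

```text
key [467.1 205.4  76.7]
hold [452.4 228.8  34.9]
lock [ 547.1 -181.4  143.7]
hatch [ 589.5 -125.   133.6]
suptop [ 501.  -350.1  131.8]
collar [562.2 188.7   2.4]
elbow [502.7 298.2  18.6]
y1 [392.1 281.3  60.1]
y2 [377.1 185.8  62. ]
pur [428.7 110.7  62.7]
jar [673.5 395.2  82.3]
beak [642.9 493.8  18.1]
((680.653564453125, -222.90997314453125), (349.6213684082031, 437.5401611328125), 86.8038101196289) 131.78352024318588
```

View pics/c1.png

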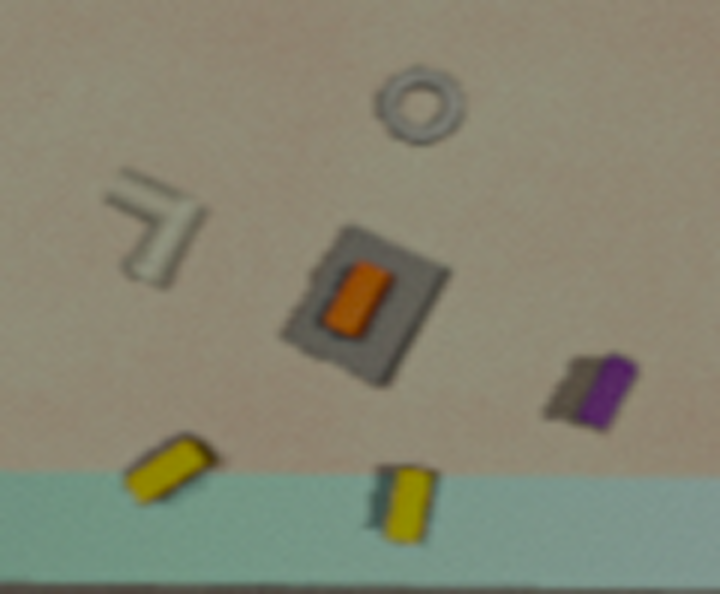

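View pics/c2.png

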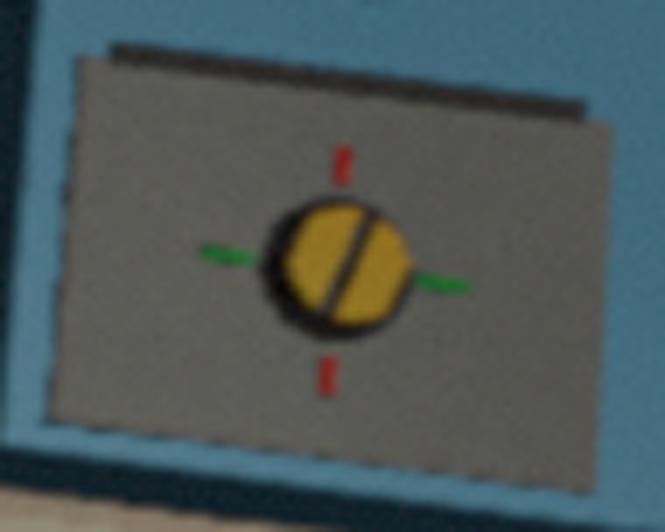

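```bash
cat >> h.py <<'E'
def Rq(q): return R.from_quat(np.roll(q,-1)).as_matrix()
def dev(target,yaw_x=None):
    """shift (unit) in tool axes to reach world target"""
    e=sense(); T=Rq(e['ee_rot']); return T.T@(np.array(target)-e['ee_pos'])/250
E
python3 - <<'E'
from h import *
e=sense();T=Rq(e['ee_rot']);print('T',T.round(3))
s=load('wrist0')
print('cam off tool',T.T@(s['eye']-e['ee_pos']),'\n',(T.T@Rq(s['rotation'])).round(3))
W=cloud(load('top0'));p=load('top0')['pixels'].astype(int)
hsv=cv2.cvtColor(load('top0')['pixels'],cv2.COLOR_RGB2HSV)
m=(hsv[...,0]<14)&(hsv[...,1]>150)&(hsv[...,2]>90);m[:,:210]=0;m[:,250:]=0;m[:230]=0;m[262:]=0
q=W[m];q=q[q[:,2]>70];print(len(q),np.nanmean(q,0));r=cv2.minAreaRect(q[:,:2].astype(np.float32));print(r)
m=(W[...,2]>28)&(W[...,2]<40);m[:,:200]=0;m[:,260:]=0;m[:225]=0;m[268:]=0
q=W[m];print(len(q),cv2.minAreaRect(q[:,:2].astype(np.float32)))
print(dev([380,205,330]))
E
```

```text
T [[ 0.893 -0.449 -0.   ]
 [-0.449 -0.893 -0.001]
 [ 0.     0.001 -1.   ]]
cam off tool [  81.81797737    0.46432983 -158.63607548] 
 [[-0.001 -0.954 -0.3  ]
 [ 1.    -0.001  0.   ]
 [-0.001 -0.3    0.954]]
17 [470.44304754 211.66122446  74.5071454 ]
((468.98101806640625, 210.09130859375), (10.528681755065918, 30.5258846282959), 62.99545669555664)
351 ((467.578125, 209.64849853515625), (45.15459060668945, 59.12482833862305), 64.58855438232422)
[ 0.98974925  1.28366384 -0.41477563]
```

```bash
python3 - <<'E'
from h import *
print(dev([467.6,209.6,250]))
E
```

```text
[ 1.29449411  1.1094165  -0.09495201]
```

Request:
{"method": "arm_command", "body": {
  "rows": [
    [[0.1,0.09,-0.01],0,1],
    [[0.2,0.18,-0.02],0,1],
    [[0.3,0.27,-0.03],0,1],
    [[0.4,0.35,-0.04],0,1],
    [[0.5,0.44,-0.05],0,1],
    [[0.6,0.52,-0.06],0,1],
    [[0.7,0.6,-0.07],0,1],
    [[0.78,0.67,-0.08],0,1],
    [[0.82,0.7,-0.095],0,1],
    [[0.82,0.7,-0.095],0,1]
  ]
}}

```text
t: 0.98
ee_pos: [408.7, 352.8, 251.3]
ee_rot: [-0.001, 0.973, -0.232, 0.0]
contact_force: [0.9, 0.9, -0.9]
opening: 87.6
```

Request:
{"method": "arm_command", "body": {
  "rows": [
    [[0.1,0.09,0],0,1],
    [[0.2,0.18,0],0,1],
    [[0.3,0.27,0],0,1],
    [[0.38,0.33,0],0,1],
    [[0.44,0.38,0],0,1],
    [[0.475,0.41,0],0,1],
    [[0.475,0.41,0],0,1],
    [[0.475,0.41,0],0,1]
  ]
}}

```text
t: 1.65
ee_pos: [467.9, 210.1, 250.1]
ee_rot: [-0.0, 0.973, -0.231, -0.0]
contact_force: [-0.2, 0.1, 0.2]
opening: 87.5
```

```bash
python3 - <<'E'
from h import *
s=snap('wrist','w1');e=sense();print(e['ee_pos'],e['q'],e['t'])
W=cloud(s);np.set_printoptions(suppress=True)
hsv=cv2.cvtColor(s['pixels'],cv2.COLOR_RGB2HSV)
m=(hsv[...,0]<14)&(hsv[...,1]>150)&(hsv[...,2]>90)
t=m&(W[...,2]>71)&(W[...,2]<80)
print(m.sum(),t.sum(),np.median(W[t][:,2]),cv2.minAreaRect(W[t][:,:2].astype(np.float32)))
t=(abs(W[...,2]-34)<4)&(abs(W[...,0]-467)<60)&(abs(W[...,1]-209)<60)
print(t.sum(),np.median(W[t][:,2]),cv2.minAreaRect(W[t][:,:2].astype(np.float32)))
E
```

```text
[467.74571885 210.49856583 250.15513073] [ 8.05976705e-01  7.43333936e-02 -3.02298578e-01 -1.95460410e-04
 -1.19422537e+00  2.99093045e-01] 1.7
407 303 74.2903721906593 ((468.35552978515625, 207.38226318359375), (12.558540344238281, 31.482826232910156), 63.65327835083008)
1265 34.53524559650981 ((468.6649169921875, 208.17169189453125), (44.157527923583984, 59.84236526489258), 63.933494567871094)
```

View pics/w1.png

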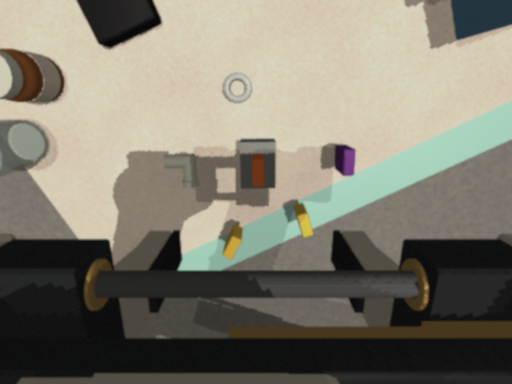

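Request:
{"method": "arm_command", "body": {
  "rows": [
    [[0.004,0.004,0.12],0,1],
    [[0.007,0.008,0.25],0,1],
    [[0.007,0.008,0.37],0,1],
    [[0.007,0.008,0.5],0,1],
    [[0.007,0.008,0.6],0,0.3],
    [[0.007,0.008,0.68],0,0],
    [[0.007,0.008,0.75],0,0],
    [[0.007,0.008,0.8],0,0],
    [[0.007,0.008,0.836],0,0],
    [[0.007,0.008,0.836],0,0]
  ]
}}

```text
t: 2.53
ee_pos: [467.4, 207.4, 39.5]
ee_rot: [0.001, 0.973, -0.23, -0.001]
contact_force: [-0.5, 0.3, 0.5]
opening: 53.1
```

```bash
python3 - <<'E'
from h import *
s=snap('wrist','w2');e=sense();print(e['ee_pos'],e['contact_force'],e['opening'])
E
```

```text
[467.96784611 207.62099365  40.62605025] [ 0.00428516  0.55183402 -0.22441393] 49.23462921191475
```

View pics/w2.png

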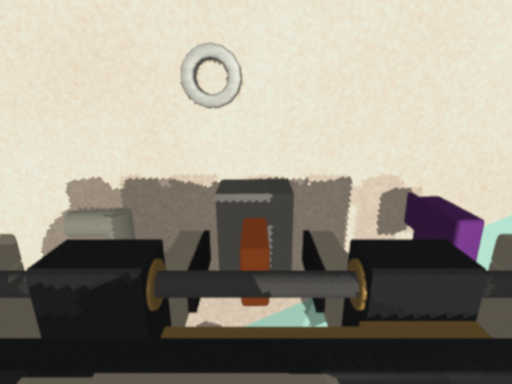

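Key stands centred between the fingers (key at pixel ~255,260). Close.

Request:
{"method": "arm_command", "body": {
  "rows": [
    [[0,0,0],0,-1],
    [[0,0,0],0,-1],
    [[0,0,0],0,-1],
    [[0,0,0],0,-1],
    [[0,0,0],0,-1],
    [[0,0,0],0,-1],
    [[0,0,0],0,-1],
    [[0,0,0],0,-1],
    [[0,0,0],0,-1],
    [[0,0,0],0,-1]
  ]
}}

```text
t: 3.42
ee_pos: [468.7, 207.3, 41.8]
ee_rot: [-0.0, 0.973, -0.231, 0.0]
contact_force: [-1.0, 0.5, 6.5]
opening: 13.5
```

```bash
python3 - <<'E'
from h import *
s=snap('wrist','w3');e=sense();print(e['ee_pos'],Rq(e['ee_rot']).round(4),e['contact_force'],e['moment'],e['opening'])
E
```

```text
[468.71568411 207.28476088  41.76265388] [[ 8.935e-01 -4.490e-01  5.000e-04]
 [-4.490e-01 -8.935e-01  3.000e-04]
 [ 3.000e-04 -5.000e-04 -1.000e+00]] [-1.27667425 -0.0482091   6.5534998 ] [-4.32751728e-02  5.31496613e-01 -3.83067517e-04] 13.660558970237794
```

View pics/w3.png

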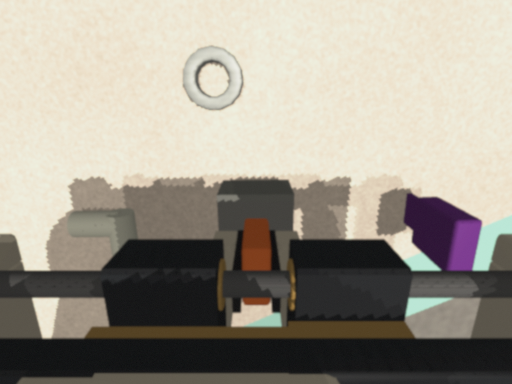

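Request:
{"method": "arm_command", "body": {
  "rows": [
    [[0,0,-0.03],0,-1],
    [[0,0,-0.08],0,-1],
    [[0,0,-0.16],0,-1],
    [[0,0,-0.28],0,-1],
    [[0,0,-0.4],0,-1],
    [[0,0,-0.52],0,-1],
    [[0,0,-0.64],0,-1],
    [[0,0,-0.74],0,-1],
    [[0,0,-0.8],0,-1],
    [[0,0,-0.8],0,-1]
  ]
}}

```text
t: 4.3
ee_pos: [469.8, 207.9, 245.5]
ee_rot: [-0.002, 0.973, -0.231, 0.002]
contact_force: [0.5, -0.5, -0.9]
opening: 14.0
```

```bash
python3 - <<'E'
from h import *
s=snap('wrist','w4');e=sense();print(e['t'],e['ee_pos'],e['contact_force'],e['moment'],e['opening'])
s=snap('scene','s4')
cv2.imwrite('pics/s4c.png',cv2.resize(s['pixels'][40:220,150:350],None,fx=3,fy=3)[:,:,::-1])
t=load('top0');W=cloud(t);hsv=cv2.cvtColor(t['pixels'],cv2.COLOR_RGB2HSV)
m=(hsv[...,0]>14)&(hsv[...,0]<35)&(hsv[...,1]>130)&(hsv[...,2]>90);m[:,:380]=0;m[:195]=0;m[230:]=0;m[:,430:]=0
q=W[m];print(len(q),cv2.minEnclosingCircle(q[:,:2].astype(np.float32)),np.median(q,0))
h=hsv
for n,lo,hi in(('red',-1,12),('green',45,80)):
    m=(h[...,0]<hi)&(h[...,0]>lo)&(h[...,1]>130)&(h[...,2]>60);m[:,:375]=0;m[:185]=0;m[235:]=0;m[:,430:]=0
    q=W[m][:,:2];print(n,len(q),q.mean(0)); l=cv2.fitLine(q.astype(np.float32),2,0,.01,.01).ravel();print(np.degrees(np.arctan2(l[1],l[0])))
print('go',dev([500,-160,300]))
E
```

```text
4.35 [468.92128138 207.5500284  243.22795683] [-0.56332555 -0.25773199 -0.72096187] [-0.01629521  0.0745392   0.02199389] 13.864075461945012
181 ((548.85986328125, -185.82252502441406), 21.321121215820312) [nan nan nan]
red 20 [nan nan]
nan
green 14 [ 547.11614636 -192.42796289]
82.633606
go [ 0.77338599  1.25430276 -0.23485482]
```

View pics/w4.png

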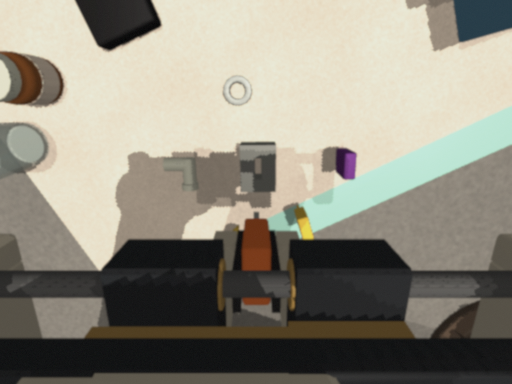

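View pics/s4c.png

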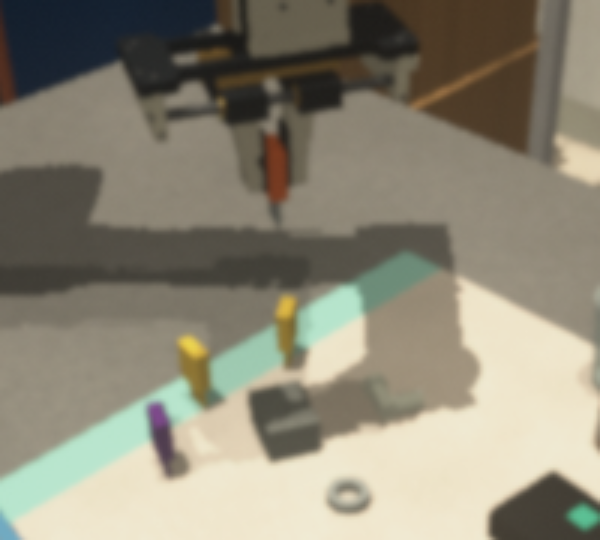

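Request:
{"method": "arm_command", "body": {
  "rows": [
    [[0.06,0.1,-0.04],0,-1],
    [[0.13,0.21,-0.08],0,-1],
    [[0.2,0.33,-0.12],0,-1],
    [[0.27,0.45,-0.16],0,-1],
    [[0.34,0.57,-0.2],0,-1],
    [[0.41,0.69,-0.235],0,-1],
    [[0.48,0.8,-0.235],0,-1],
    [[0.55,0.9,-0.235],0,-1],
    [[0.6,0.98,-0.235],0,-1],
    [[0.6,0.98,-0.235],0,-1]
  ]
}}

```text
t: 5.23
ee_pos: [491.6, -82.3, 298.3]
ee_rot: [0.001, 0.973, -0.232, -0.002]
contact_force: [0.5, 0.0, -1.1]
opening: 13.9
```

Request:
{"method": "arm_command", "body": {
  "rows": [
    [[0.06,0.1,0],0,-1],
    [[0.12,0.19,0],0,-1],
    [[0.16,0.25,0],0,-1],
    [[0.17,0.27,0],0,-1],
    [[0.17,0.27,0],0,-1]
  ]
}}

```text
t: 5.65
ee_pos: [499.4, -159.3, 298.5]
ee_rot: [0.0, 0.973, -0.232, -0.001]
contact_force: [0.2, 0.4, -1.8]
opening: 13.8
```

```bash
python3 - <<'E'
from h import *
s=snap('wrist','w5');e=sense();print(e['t'],e['q'],e['ee_pos'],Rq(e['ee_rot']).round(4),e['contact_force'],e['opening'])
E
```

```text
5.7 [ 6.69808319e-02  6.89452114e-02 -1.97496140e-01 -4.73308431e-04
 -1.30670696e+00  1.03669781e+00] [ 499.50494548 -158.55053694  298.77734334] [[ 8.928e-01 -4.504e-01 -2.400e-03]
 [-4.504e-01 -8.928e-01  3.000e-04]
 [-2.300e-03  8.000e-04 -1.000e+00]] [ 0.04906407 -0.0461668  -0.44880571] 13.81739699758833
```

View pics/w5.png

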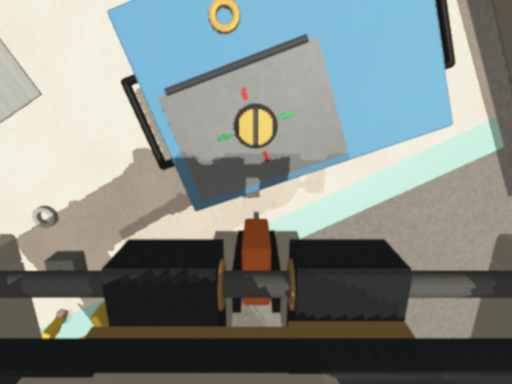

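```bash
cat > lk.py <<'E'
from h import *
def lock(f):
    s=load(f);W=cloud(s);hsv=cv2.cvtColor(s['pixels'],cv2.COLOR_RGB2HSV)
    K=s['intrinsics'];C=Rq(s['rotation'])
    y=((hsv[...,0]>14)&(hsv[...,0]<35)&(hsv[...,1]>100)&(hsv[...,2]>120)).astype(np.uint8)
    n,l,st,ce=cv2.connectedComponentsWithStats(cv2.morphologyEx(y,cv2.MORPH_CLOSE,np.ones((9,9))))
    def ray(px,z):
        d=np.c_[(px-K[[0,1],[2,2]])/K[[0,1],[0,1]],np.ones(len(px))]@C.T
        return s['eye']+d*((z-s['eye'][2])/d[:,2:])
    for i in range(1,n):
        if st[i,4]<150: continue
        m=(l==i); pz=np.nanmedian(W[m][:,2])
        cn,_=cv2.findContours(m.astype(np.uint8),0,1); cn=max(cn,key=cv2.contourArea).reshape(-1,2).astype(float)
        P=ray(cn,148)[:,:2].astype(np.float32)
        A=np.c_[2*P,np.ones(len(P))];sol=np.linalg.lstsq(A,(P**2).sum(1),rcond=None)[0];r=np.sqrt(sol[2]+sol[:2]@sol[:2])
        print('comp',ce[i],st[i,4],'z',pz,'circle',sol[:2],r)
        g=(m&(y==0)&(cv2.erode(m.astype(np.uint8),np.ones((3,3)))>0))
        v,u=np.nonzero(g)
        if len(u)>10:
            Q=ray(np.c_[u,v].astype(float),148)[:,:2].astype(np.float32)
            L=cv2.fitLine(Q,cv2.DIST_HUBER,0,.01,.01).ravel();print('  slot',len(u),L,np.degrees(np.arctan2(L[1],L[0])))
E
python3 - <<'E'
from lk import *
lock('w5'); s=load('w5')
cv2.imwrite('pics/w5c.png',cv2.resize(s['pixels'][85:235,190:330],None,fx=4,fy=4,interpolation=cv2.INTER_CUBIC)[:,:,::-1])
E
```

```text
comp [223.98254799  14.70680628] 573 z 138.11281272587485 circle [ 649.51508904 -203.39658259] 13.396226546914281
comp [255.36346863 126.60701107] 1084 z 148.1754825694751 circle [ 547.63068452 -183.70702705] 18.067562992924618
  slot 155 [ 8.9148301e-01 -4.5305413e-01  5.5425098e+02 -1.8666229e+02] -26.939802
comp [ 52.59302326 328.08914729] 258 z 44.83949627374642 circle [445.36560448 155.73620187] 16.243965382206632
```

View pics/w5c.png

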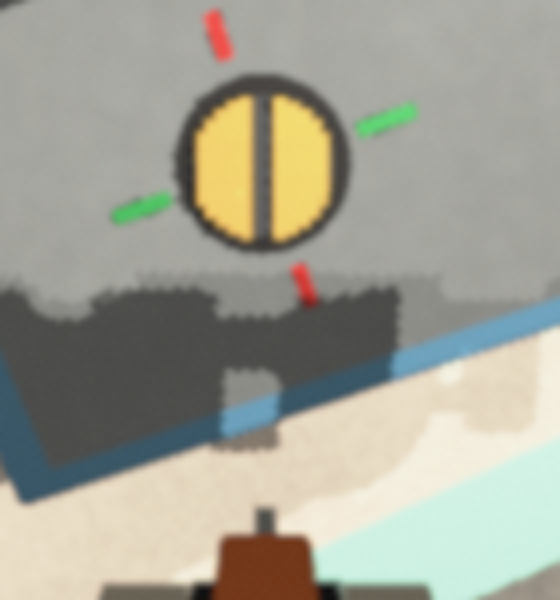

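Request:
{"method": "arm_command", "body": {
  "rows": [
    [[0.05,0.001,0],0,-1],
    [[0.12,0.003,0.05],0,-1],
    [[0.18,0.003,0.13],0,-1],
    [[0.217,0.003,0.22],0,-1],
    [[0.217,0.003,0.3],0,-1],
    [[0.217,0.003,0.36],0,-1],
    [[0.217,0.003,0.4],0,-1],
    [[0.217,0.003,0.43],0,-1],
    [[0.217,0.003,0.43],0,-1],
    [[0.217,0.003,0.43],0,-1]
  ]
}}

```text
t: 6.53
ee_pos: [548.6, -183.3, 193.0]
ee_rot: [0.0, 0.973, -0.23, 0.0]
contact_force: [0.7, 0.3, -0.5]
opening: 13.5
```

```bash
python3 - <<'E'
from lk import *
s=snap('wrist','w6');e=sense();print(e['t'],e['ee_pos'],e['contact_force'],e['moment'],e['opening'])
lock('w6')
cv2.imwrite('pics/w6c.png',cv2.resize(s['pixels'][130:300,170:342],None,fx=3.5,fy=3.5,interpolation=cv2.INTER_CUBIC)[:,:,::-1])
E
```

```text
6.5833 [ 548.89883718 -183.38813544  193.55744966] [-0.29103172  0.62458905 -0.83159984] [-0.04773461  0.00036286  0.04623186] 13.544340789672326
comp [212.24682396  65.88112523] 1102 z 138.35102104590032 circle [ 650.97873417 -204.52071592] 13.312721033990863
```

View pics/w6c.png

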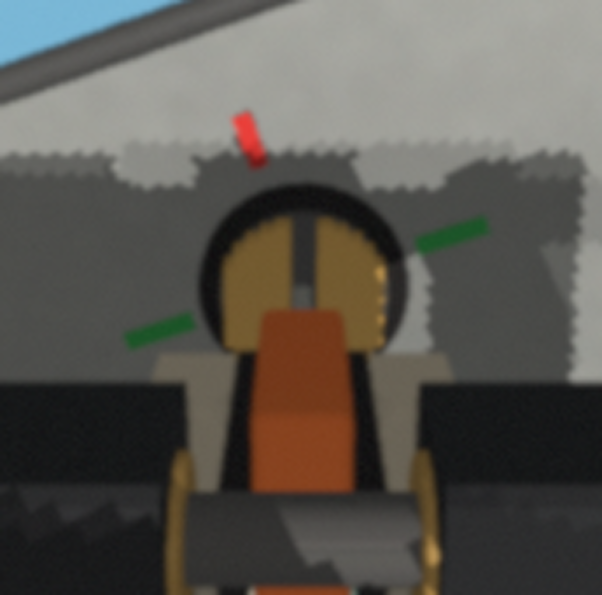

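```bash
python3 - <<'E'
from h import *
g=load('w6')['pixels']
for r in [198,202,206,210,212,213,214,215,216,217]: print(r,g[r,246:268].astype(int).sum(1))
d=load('w6')['depth']
for r in [200,206,212,214,216]: print(r,d[r,246:268].round(0).astype(int))
E
```

```text
198 [251 250 250 250 248 244 223 182 141 128 130 131 131 147 187 231 247 252
 248 249 253 249]
202 [252 252 254 253 251 250 224 183 140 133 133 131 133 148 193 233 251 252
 252 251 250 251]
206 [250 252 254 252 252 247 224 179 143 133 135 137 133 148 199 238 251 253
 252 253 254 251]
210 [252 252 252 252 255 250 224 189 151 144 143 139 131 151 200 241 249 252
 251 250 254 251]
212 [255 251 252 251 251 250 230 209 201 204 209 204 189 171 206 242 250 255
 250 251 253 254]
213 [251 252 253 255 255 250 234 215 218 224 229 222 198 180 206 239 252 250
 253 256 254 254]
214 [252 255 250 253 254 249 235 218 220 228 229 222 201 179 204 240 253 254
 255 252 255 256]
215 [255 256 254 253 253 249 231 215 218 229 231 230 201 179 205 237 252 256
 255 250 254 254]
216 [255 251 254 256 255 250 230 220 222 227 226 229 208 182 207 238 251 252
 254 259 256 253]
217 [253 248 246 248 249 241 227 217 221 231 228 225 211 191 205 235 245 248
 248 246 248 251]
200 [214 214 216 214 214 214 215 221 221 222 221 221 221 222 216 213 214 215
 215 215 213 215]
206 [215 215 216 216 215 216 216 222 221 222 223 222 222 222 217 216 216 216
 217 216 215 215]
212 [217 217 216 217 218 217 217 198 199 199 200 198 199 225 217 218 217 217
 217 218 217 217]
214 [218 218 218 216 218 218 218 197 195 196 195 195 196 224 218 218 217 217
 217 216 217 218]
216 [218 219 217 219 218 218 219 192 193 193 192 193 193 225 218 218 217 218
 218   0 219 218]
```

Request:
{"method": "arm_command", "body": {
  "rows": [
    [[-0.002,0.0024,0.01],0,-1],
    [[-0.003,0.0024,0.02],0,-1],
    [[-0.003,0.0024,0.03],0,-1],
    [[-0.003,0.0024,0.04],0,-1],
    [[-0.003,0.0024,0.05],0,-1],
    [[-0.003,0.0024,0.058],0,-1],
    [[-0.003,0.0024,0.064],0,-1],
    [[-0.003,0.0024,0.07],0,-1],
    [[-0.003,0.0024,0.076],0,-1],
    [[-0.003,0.0024,0.076],0,-1]
  ]
}}

```text
t: 7.42
ee_pos: [547.2, -183.7, 173.2]
ee_rot: [0.0, 0.973, -0.231, -0.0]
contact_force: [-0.2, -0.0, -0.8]
opening: 14.0
```

```bash
python3 - <<'E'
from lk import *
s=snap('wrist','w7');e=sense();print(e['t'],e['ee_pos'],e['contact_force'],e['moment'],e['opening'])
cv2.imwrite('pics/w7c.png',cv2.resize(s['pixels'][130:300,170:342],None,fx=3.5,fy=3.5,interpolation=cv2.INTER_CUBIC)[:,:,::-1])
s=snap('scene','s7');cv2.imwrite('pics/s7c.png',cv2.resize(s['pixels'][180:300,50:210],None,fx=4,fy=4,interpolation=cv2.INTER_CUBIC)[:,:,::-1])
E
```

```text
7.4667 [ 547.22469683 -183.75335818  173.37417095] [ 1.30103856  0.04536134 -0.03535223] [-0.01660523 -0.00629462 -0.02780142] 13.774496987544971
```

View pics/w7c.png

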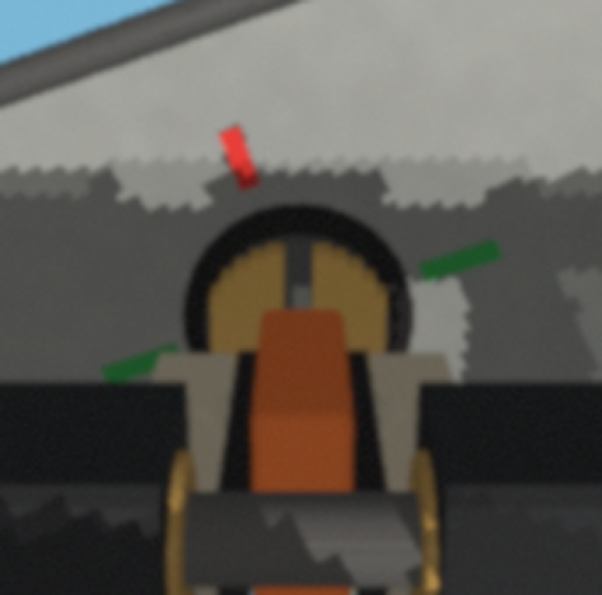

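View pics/s7c.png

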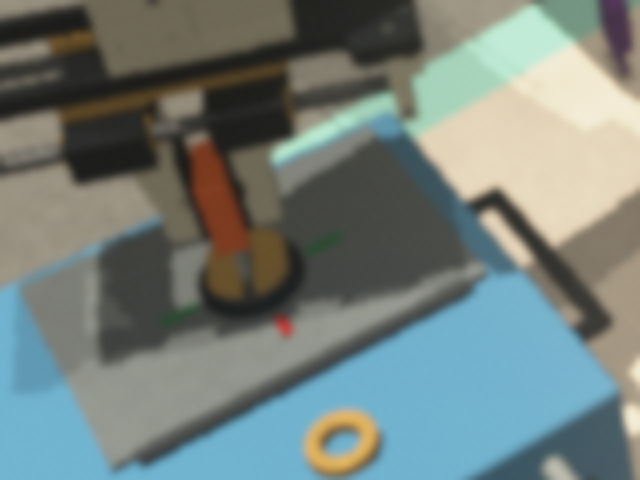

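Request:
{"method": "arm_command", "body": {
  "rows": [
    [[0,0,0.004],0,-1],
    [[0,0,0.006],0,-1],
    [[0,0,0.006],0.01,-1],
    [[0,0,0.006],0.02,-1],
    [[0,0,0.006],0.03,-1],
    [[0,0,0.006],0.04,-1],
    [[0,0,0.006],0.05,-1],
    [[0,0,0.006],0.06,-1],
    [[0,0,0.006],0.06,-1]
  ]
}}

```text
t: 8.27
ee_pos: [547.6, -183.4, 172.0]
ee_rot: [-0.0, 0.947, -0.322, 0.0]
contact_force: [0.8, 1.3, -1.9]
opening: 13.7
```

```bash
cat > st.py <<'E'
from lk import *
import sys
f=sys.argv[1]
s=snap('wrist',f);e=sense();T=Rq(e['ee_rot']);print(e['t'],e['ee_pos'],'yaw',np.degrees(np.arctan2(T[1,0],T[0,0])),e['contact_force'].round(2),e['moment'].round(3),e['opening'])
cv2.imwrite('pics/'+f+'c.png',cv2.resize(s['pixels'][130:300,170:342],None,fx=3.5,fy=3.5,interpolation=cv2.INTER_CUBIC)[:,:,::-1])
E
python3 st.py w8
```

```text
8.3167 [ 547.55376516 -183.440412    172.02100981] yaw -37.45194989744934 [ 0.38  2.08 -1.57] [ 0.792 -0.458  0.019] 13.925112173161265
```

View pics/w8c.png

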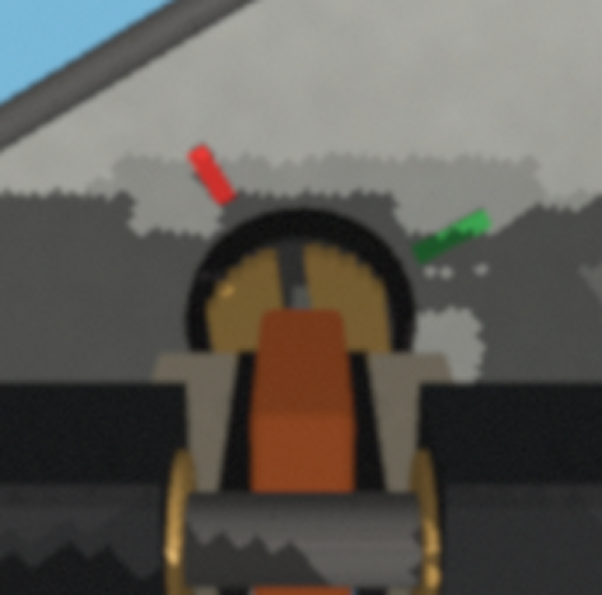

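Request:
{"method": "arm_command", "body": {
  "rows": [
    [[0,-0.0015,0],0.015,-1],
    [[0,-0.0015,0],0.03,-1],
    [[0,-0.0015,0],0.045,-1],
    [[0,-0.0015,0],0.06,-1],
    [[0,-0.0015,0],0.075,-1],
    [[0,-0.0015,0],0.09,-1],
    [[0,-0.0015,0],0.105,-1],
    [[0,-0.0015,0],0.12,-1],
    [[0,-0.0015,0],0.12,-1]
  ]
}}

```text
t: 9.07
ee_pos: [547.5, -183.4, 172.0]
ee_rot: [-0.0, 0.87, -0.494, -0.0]
contact_force: [-0.0, 1.2, -0.8]
opening: 14.1
```

```bash
python3 st.py w9
```

```text
9.1167 [ 547.53583489 -183.35913883  172.00878333] yaw -58.99126169824562 [-0.42  1.83 -1.41] [ 0.63  -0.279  0.041] 13.628381220313834
```

View pics/w9c.png

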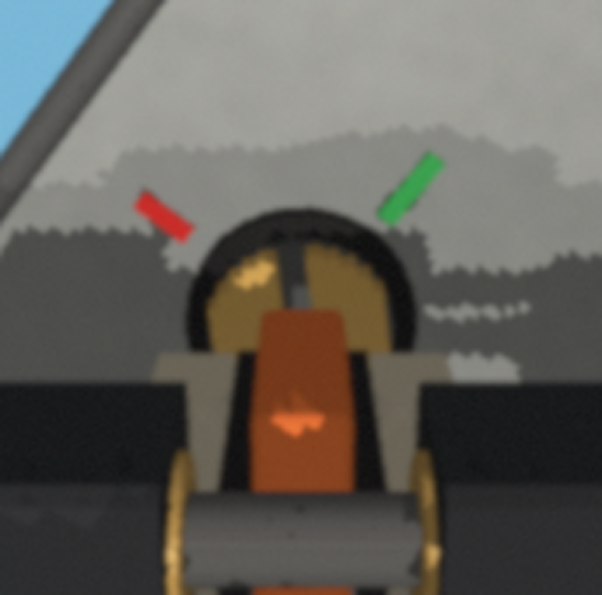

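Request:
{"method": "arm_command", "body": {
  "rows": [
    [[0,-0.001,0],0.02,-1],
    [[0,-0.001,0],0.04,-1],
    [[0,-0.001,0],0.06,-1],
    [[0,-0.001,0],0.08,-1],
    [[0,-0.001,0],0.1,-1],
    [[0,-0.001,0],0.12,-1],
    [[0,-0.001,0],0.14,-1],
    [[0,-0.001,0],0.16,-1],
    [[0,-0.001,0],0.18,-1],
    [[0,-0.001,0],0.18,-1]
  ]
}}

```text
t: 9.95
ee_pos: [547.5, -183.3, 172.0]
ee_rot: [-0.0, -0.698, 0.716, 0.0]
contact_force: [0.7, 1.8, -0.6]
opening: 13.9
```

```bash
python3 st.py w10
```

```text
10.0 [ 547.56838374 -183.25556365  172.00070579] yaw -91.32912635054367 [-1.12  1.58 -0.49] [ 0.679  0.003 -0.019] 13.783963585768701
```

View pics/w10c.png

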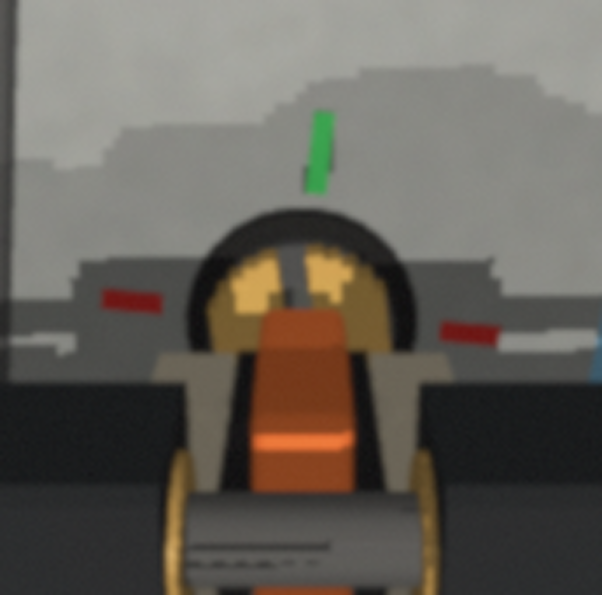

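Request:
{"method": "arm_command", "body": {
  "rows": [
    [[0,0,0],0.01,-1],
    [[0,0,0],0.02,-1],
    [[0,0,0],0.03,-1],
    [[0,0,0],0.04,-1],
    [[0,0,0],0.04,-1]
  ]
}}

```text
t: 10.42
ee_pos: [547.5, -183.3, 172.0]
ee_rot: [-0.0, -0.652, 0.758, 0.0]
contact_force: [-0.5, 2.1, -0.0]
opening: 13.7
```

```bash
cat >> st.py <<'E'
print('eff',e['effort'].round(3))
K=s['intrinsics'];C=Rq(s['rotation'])
def ray(px,z):
    px=np.atleast_2d(px).astype(float)
    d=np.c_[(px-K[[0,1],[2,2]])/K[[0,1],[0,1]],np.ones(len(px))]@C.T
    return s['eye']+d*((z-s['eye'][2])/d[:,2:])
p=s['pixels'].astype(int)
# slot edges, rows 200..212: dark between brass
h=cv2.cvtColor(s['pixels'],cv2.COLOR_RGB2HSV)
ctr=[]
for r in range(203,215):
    line=cv2.GaussianBlur(h[r:r+1,:,1].astype(np.float32),(1,1),0).ravel()
    seg=line[235:275]; hi=np.percentile(seg,80); 
    dk=np.where(seg<hi*0.6)[0]
    dk=dk[(dk>8)&(dk<32)]
    if 4<=len(dk)<=14: ctr.append((235+dk.mean(),r))
ctr=np.array(ctr); Q=ray(ctr,148)[:,:2]; L=cv2.fitLine(Q.astype(np.float32),2,0,.01,.01).ravel(); a=np.degrees(np.arctan2(L[1],L[0]))
print('slot n',len(ctr),'ang',a, ctr[[0,-1]])
g=(h[...,0]>45)&(h[...,0]<80)&(h[...,1]>110); g[:140]=0;g[210:]=0;g[:,:200]=0;g[:,320:]=0
v,u=np.nonzero(g); Q=ray(np.c_[u,v],134)[:,:2]; L=cv2.fitLine(Q.astype(np.float32),2,0,.01,.01).ravel()
print('green n',len(u),'line',np.degrees(np.arctan2(L[1],L[0])),'from axis',np.degrees(np.arctan2(*(Q.mean(0)-[547.6,-183.7])[::-1])))
E
python3 st.py w11
```

```text
10.4667 [ 547.58614471 -183.23467226  172.02202763] yaw -98.5050950387033 [ 0.    2.13 -0.76] [0.796 0.196 0.066] 13.82368204974734
eff [ -0.995 -47.115  27.581   7.239   0.214  -0.376]
slot n 12 ang 88.813774 [[252.5 203. ]
 [254.  214. ]]
green n 118 line 82.63181 from axis -96.99248009281534
```

View pics/w11c.png

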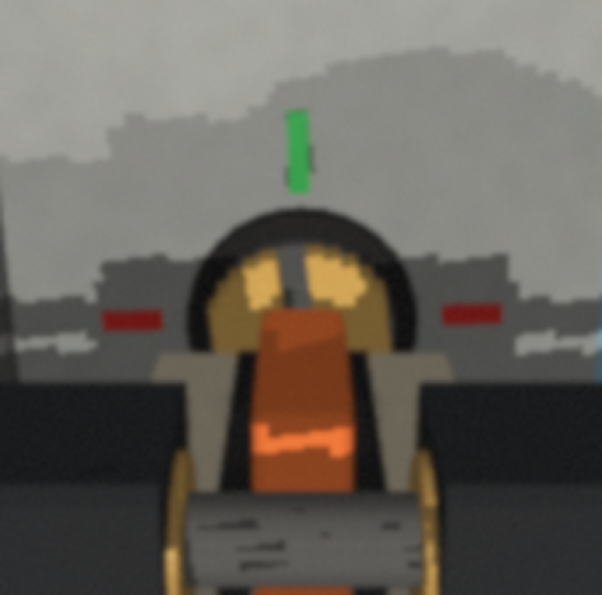

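Request:
{"method": "arm_command", "body": {
  "rows": [
    [[0,0,0],0.005,-1],
    [[0,0,0],0.01,-1],
    [[0,0,0],0.014,-1],
    [[0,0,0],0.014,-1]
  ]
}}

```text
t: 10.8
ee_pos: [547.6, -183.3, 172.0]
ee_rot: [-0.0, -0.634, 0.773, 0.0]
contact_force: [-1.6, 2.0, -0.1]
opening: 13.6
```

```bash
python3 st.py w12
```

```text
10.85 [ 547.57037243 -183.25994765  171.95146926] yaw -101.19346927611251 [-1.29  1.91 -0.27] [1.088 0.318 0.074] 13.729299833862333
eff [ -1.187 -47.075  27.869   7.456   0.428  -0.201]
slot n 12 ang 85.790504 [[253.  203. ]
 [254.5 214. ]]
green n 120 line 82.31693 from axis -96.87919662076148
```

Request:
{"method": "arm_command", "body": {
  "rows": [
    [[0,0,0],0.002,-1],
    [[0,0,0],0.004,-1],
    [[0,0,0],0.004,-1]
  ]
}}

```text
t: 11.1
ee_pos: [547.6, -183.3, 172.0]
ee_rot: [-0.0, -0.63, 0.777, 0.0]
contact_force: [-0.8, 3.0, -0.3]
opening: 14.0
```

```bash
python3 st.py w13
```

```text
11.15 [ 547.58676991 -183.2923235   171.99147647] yaw -101.93184519512653 [-1.97  2.36 -0.52] [1.157 0.517 0.075] 13.81846021190132
eff [ -1.289 -47.087  28.083   7.593   0.565  -0.134]
slot n 12 ang 85.70082 [[252.5 203. ]
 [254.5 214. ]]
green n 125 line 82.49012 from axis -96.88733220387196
```

Request:
{"method": "arm_command", "body": {
  "rows": [
    [[0,0.001,0],0.002,-1],
    [[0,0.001,0],0.002,-1],
    [[0,0.001,0],0.002,-1]
  ]
}}

```text
t: 11.4
ee_pos: [547.5, -183.2, 172.0]
ee_rot: [0.0, -0.627, 0.779, -0.0]
contact_force: [-0.9, 2.5, -1.2]
opening: 14.1
```

```bash
python3 st.py w14
```

```text
11.45 [ 547.55157476 -183.24556087  172.02066778] yaw -102.28350124340157 [-0.86  2.51 -0.81] [1.126 0.214 0.11 ] 14.00047492521402
eff [ -1.302 -47.464  27.901   7.562   0.253  -0.079]
slot n 12 ang 84.507 [[252.5 203. ]
 [254.  214. ]]
green n 118 line 81.024216 from axis -96.85053015567648
```

Request:
{"method": "arm_command", "body": {
  "rows": [
    [[0,0,0],0.002,-1],
    [[0,0,0],0.002,-1],
    [[0,0,0],0.002,-1]
  ]
}}

```text
t: 11.7
ee_pos: [547.5, -183.3, 172.0]
ee_rot: [0.0, -0.625, 0.781, -0.0]
contact_force: [-0.4, 2.7, -2.0]
opening: 13.8
```

```bash
python3 st.py w15
```

```text
11.75 [ 547.52834945 -183.25613366  172.04647517] yaw -102.64540186718853 [-0.2   2.91 -2.47] [1.1   0.094 0.062] 13.935386741053922
eff [ -1.347 -47.585  27.885   7.592   0.17   -0.079]
slot n 12 ang 83.70699 [[253. 203.]
 [254. 214.]]
green n 124 line 81.91683 from axis -96.82254805051647
```

Request:
{"method": "arm_command", "body": {
  "rows": [
    [[0,0,0],0.002,-1],
    [[0,0,0],0.002,-1],
    [[0,0,0],0.002,-1]
  ]
}}

```text
t: 12.0
ee_pos: [547.5, -183.3, 172.1]
ee_rot: [0.0, -0.622, 0.783, -0.0]
contact_force: [-0.5, 3.0, -2.2]
opening: 13.6
```

```bash
python3 st.py w16
```

```text
12.05 [ 547.53970717 -183.25372519  172.05483613] yaw -103.00779056441081 [-0.52  1.82 -2.23] [1.07  0.049 0.082] 14.113884886867938
eff [ -1.39  -47.691  27.864   7.617   0.102  -0.079]
slot n 12 ang 84.64464 [[252.5 203. ]
 [254.5 214. ]]
green n 123 line 82.36566 from axis -96.8687598416019
```

Request:
{"method": "arm_command", "body": {
  "rows": [
    [[0,0,0],0.002,-1],
    [[0,0,0],0.002,-1],
    [[0,0,0],0.002,-1]
  ]
}}

```text
t: 12.3
ee_pos: [547.5, -183.3, 172.1]
ee_rot: [0.0, -0.62, 0.785, -0.0]
contact_force: [-0.7, 2.7, -2.4]
opening: 14.0
```

```bash
python3 st.py w17
```

```text
12.35 [ 547.51917983 -183.27494901  172.05670515] yaw -103.36939013063895 [-0.26  3.34 -2.22] [1.083 0.024 0.092] 13.70289318786674
eff [ -1.429 -47.764  27.843   7.639   0.05   -0.079]
slot n 12 ang 83.71088 [[252.5 203. ]
 [254.  214. ]]
green n 123 line 82.309494 from axis -96.87249614238506
```

View pics/w17c.png

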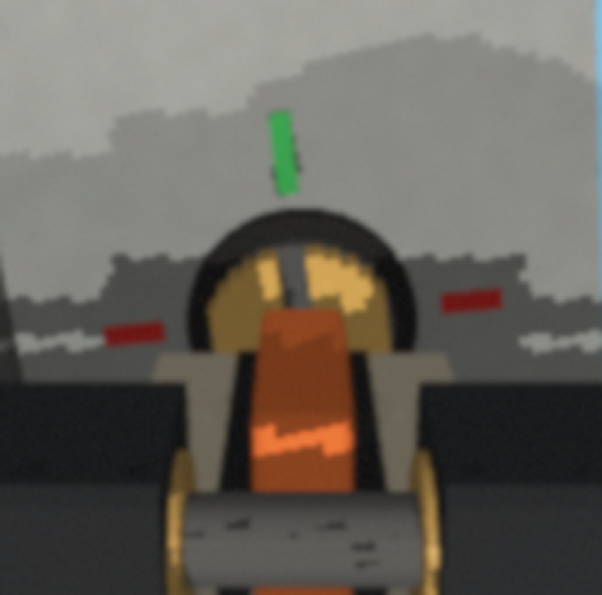

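Request:
{"method": "arm_command", "body": {
  "rows": [
    [[0,0,0],0.002,-1],
    [[0,0,0],0.002,-1],
    [[0,0,0],0.002,-1]
  ]
}}

```text
t: 12.6
ee_pos: [547.5, -183.3, 172.1]
ee_rot: [0.0, -0.617, 0.787, -0.0]
contact_force: [-0.6, 1.8, -2.1]
opening: 14.0
```

```bash
python3 st.py w18
```

```text
12.65 [ 547.52145175 -183.25071576  172.05933939] yaw -103.72688895347362 [-0.67  2.19 -2.31] [ 1.104 -0.088  0.077] 13.84758100865429
eff [-1.4620e+00 -4.7812e+01  2.7821e+01  7.6570e+00  1.0000e-02 -7.9000e-02]
slot n 12 ang 83.45435 [[252.5 203. ]
 [254.  214. ]]
green n 121 line 81.656 from axis -96.75501834246944
```

Request:
{"method": "arm_command", "body": {
  "rows": [
    [[0,0,0],0.002,-1],
    [[0,0,0],0.002,-1],
    [[0,0,0],0.002,-1]
  ]
}}

```text
t: 12.9
ee_pos: [547.5, -183.3, 172.1]
ee_rot: [0.0, -0.615, 0.788, -0.0]
contact_force: [0.7, 2.4, -2.4]
opening: 13.7
```

```bash
python3 st.py w19
```

```text
12.95 [ 547.53541795 -183.27313645  172.06196293] yaw -104.08879522866353 [ 0.28  2.93 -3.15] [ 1.157 -0.068  0.114] 13.884781694292297
eff [-1.4970e+00 -4.7846e+01  2.7801e+01  7.6730e+00 -2.1000e-02 -7.9000e-02]
slot n 12 ang 83.1019 [[252.5 203. ]
 [254.  214. ]]
green n 122 line 81.606575 from axis -96.88235567230232
```

Request:
{"method": "arm_command", "body": {
  "rows": [
    [[0,0,0],0.002,-1],
    [[0,0,0],0.002,-1],
    [[0,0,0],0.002,-1]
  ]
}}

```text
t: 13.2
ee_pos: [547.5, -183.3, 172.1]
ee_rot: [-0.0, -0.613, 0.79, -0.0]
contact_force: [0.0, 2.6, -2.3]
opening: 13.9
```

```bash
python3 st.py w20
```

```text
13.25 [ 547.4910903  -183.26663512  172.05544723] yaw -104.44707307149474 [-0.23  2.03 -2.15] [ 1.153 -0.115  0.097] 13.294216315714738
eff [-1.5380e+00 -4.7869e+01  2.7784e+01  7.6890e+00 -4.4000e-02 -8.4000e-02]
slot n 12 ang 82.73829 [[252.5 203. ]
 [254.  214. ]]
green n 122 line 83.326294 from axis -96.85216421552792
```

Request:
{"method": "arm_command", "body": {
  "rows": [
    [[0,0,0],0.002,-1],
    [[0,0,0],0.002,-1],
    [[0,0,0],0.002,-1]
  ]
}}

```text
t: 13.5
ee_pos: [547.5, -183.3, 172.1]
ee_rot: [0.0, -0.61, 0.792, -0.0]
contact_force: [0.7, 2.3, -2.2]
opening: 13.9
```

```bash
python3 st.py w21
```

```text
13.55 [ 547.51698746 -183.29107743  172.08882283] yaw -104.80561085287971 [ 0.18  2.15 -3.18] [ 1.225 -0.158  0.143] 13.823378793857206
eff [ -1.611 -47.894  27.786   7.713  -0.056  -0.107]
slot n 12 ang 82.64937 [[252.5 203. ]
 [254.  214. ]]
green n 118 line 82.49094 from axis -96.81757349352513
```

Request:
{"method": "arm_command", "body": {
  "rows": [
    [[0,0,0],-0.01,-1],
    [[0,0,0],-0.02,-1],
    [[0,0,0],-0.026,-1],
    [[0,0,0],-0.026,-1],
    [[0,0,-0.01],-0.026,-1],
    [[0,0,-0.025],-0.026,-1],
    [[0,0,-0.05],-0.026,-1],
    [[0,0,-0.12],-0.026,-1],
    [[0,0,-0.2],-0.026,-1],
    [[0,0,-0.2],-0.026,-1]
  ]
}}

```text
t: 14.38
ee_pos: [549.6, -183.9, 226.9]
ee_rot: [0.002, -0.642, 0.767, -0.003]
contact_force: [1.4, -0.8, -0.1]
opening: 13.6
```

```bash
python3 - <<'E'
from lk import *
s=snap('wrist','w22');e=sense();print(e['t'],e['ee_pos'],e['contact_force'],e['moment'],e['opening'])
print(dev([468.7,207.5,270]))
E
```

```text
14.4333 [ 548.98849181 -183.58423508  225.05991036] [ 0.15519429  0.42677895 -1.42795956] [ 0.05276207 -0.03784213 -0.01235497] 13.675986553256323
[-1.48346287  0.59045761 -0.1824868 ]
```

View pics/w22.png

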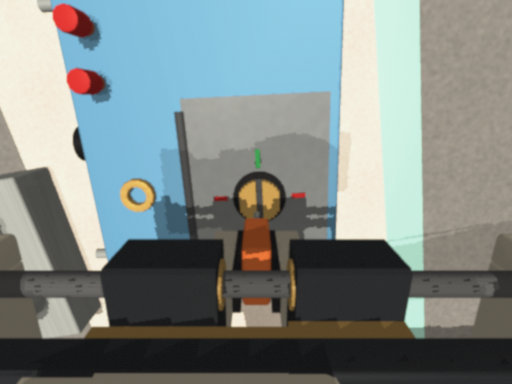

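Request:
{"method": "arm_command", "body": {
  "rows": [
    [[-0.05,0.02,-0.08],0,-1],
    [[-0.15,0.06,-0.18],0,-1],
    [[-0.24,0.1,-0.25],0,-1],
    [[-0.28,0.11,-0.25],0,-1],
    [[-0.28,0.11,-0.25],0,-1],
    [[-0.28,0.11,-0.25],0,-1]
  ]
}}

```text
t: 14.93
ee_pos: [532.5, -109.1, 284.2]
ee_rot: [-0.0, -0.642, 0.766, 0.0]
contact_force: [0.1, 0.8, -1.1]
opening: 14.0
```

```bash
python3 - <<'E'
from lk import *
s=snap('wrist','w23');e=sense();print(e['t'],e['ee_pos'],e['opening'])
lock('w23')
cv2.imwrite('pics/w23c.png',cv2.resize(s['pixels'][60:220,180:340],None,fx=3.7,fy=3.7,interpolation=cv2.INTER_CUBIC)[:,:,::-1])
print(dev([468.7,207.5,270]))
E
```

```text
14.9833 [ 532.35796433 -109.58341537  283.76535912] 13.617679810967212
comp [226.37889688 110.48601119] 1251 z 148.22667807484032 circle [ 547.82005635 -183.74391033] 18.11003402636547
  slot 177 [ 1.19313434e-01  9.92856622e-01  5.47610474e+02 -1.84186203e+02] 83.147514
comp [119.13414634 108.78658537] 492 z 138.06932655534513 circle [ 647.19900403 -203.2287629 ] 13.35950769119469
[-1.20401693  0.47309169  0.05537973]
```

View pics/w23c.png

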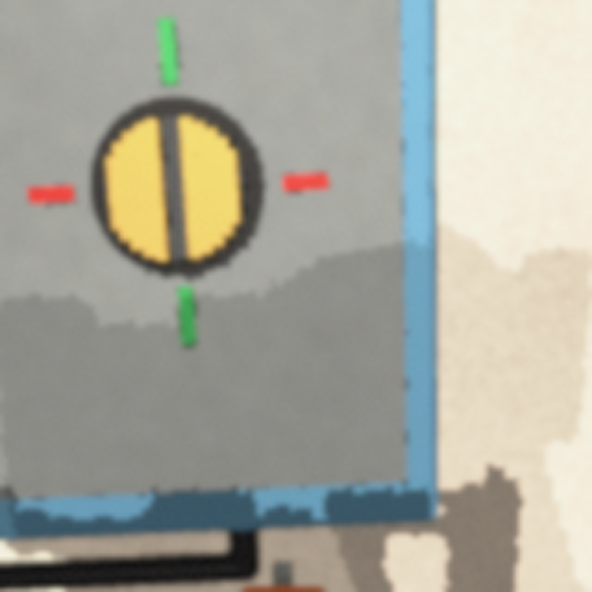

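Request:
{"method": "arm_command", "body": {
  "rows": [
    [[-0.06,0.02,0],-0.01,-1],
    [[-0.17,0.06,0],-0.04,-1],
    [[-0.29,0.11,0],-0.07,-1],
    [[-0.41,0.16,0],-0.105,-1],
    [[-0.53,0.2,0],-0.14,-1],
    [[-0.65,0.25,0],-0.175,-1],
    [[-0.77,0.3,0],-0.21,-1],
    [[-0.87,0.34,0],-0.245,-1],
    [[-0.93,0.37,0],-0.27,-1],
    [[-0.95,0.38,0],-0.28,-1]
  ]
}}

```text
t: 15.82
ee_pos: [480.5, 142.2, 283.4]
ee_rot: [0.001, 0.908, -0.418, -0.001]
contact_force: [0.4, 0.5, -1.1]
opening: 13.9
```

```bash
python3 - <<'E'
from h import *
e=sense();T=Rq(e['ee_rot']);print(e['t'],e['ee_pos'],'yaw',np.degrees(np.arctan2(T[1,0],T[0,0])))
print(dev([468.7-.8935*50,207.5+.449*50,250]))
E
```

```text
15.8167 [480.54496876 142.21379768 283.38868112] yaw -49.42264588024776
[-0.41356298 -0.05682344  0.13359636]
```

Request:
{"method": "arm_command", "body": {
  "rows": [
    [[-0.06,-0.01,0.02],-0.02,-1],
    [[-0.15,-0.02,0.05],-0.05,-1],
    [[-0.25,-0.035,0.09],-0.08,-1],
    [[-0.34,-0.05,0.134],-0.11,-1],
    [[-0.4,-0.057,0.134],-0.126,-1],
    [[-0.414,-0.057,0.134],-0.126,-1],
    [[-0.414,-0.057,0.134],-0.126,-1],
    [[-0.414,-0.057,0.134],-0.126,-1]
  ]
}}

```text
t: 16.48
ee_pos: [425.4, 228.4, 250.8]
ee_rot: [0.0, 0.972, -0.235, -0.0]
contact_force: [-0.6, -0.8, -1.1]
opening: 13.8
```

```bash
python3 - <<'E'
from h import *
s=snap('wrist','w24');e=sense();T=Rq(e['ee_rot']);print(e['t'],e['ee_pos'],'yaw',np.degrees(np.arctan2(T[1,0],T[0,0])))
cv2.imwrite('pics/w24c.png',cv2.resize(s['pixels'][90:240,180:340],None,fx=3.7,fy=3.7,interpolation=cv2.INTER_CUBIC)[:,:,::-1])
W=cloud(s)
t=(abs(W[...,2]-34)<4)&(abs(W[...,0]-467)<50)&(abs(W[...,1]-209)<50)
print(t.sum(),np.median(W[t][:,2]),cv2.minAreaRect(W[t][:,:2].astype(np.float32)))
# hole
n=(W[...,2]<28)&(abs(W[...,0]-468)<14)&(abs(W[...,1]-208)<14)
print(n.sum()); v,u=np.nonzero(n);print(u.min(),u.max(),v.min(),v.max())
K=s['intrinsics'];C=Rq(s['rotation'])
px=np.c_[u,v].astype(float);d=np.c_[(px-K[[0,1],[2,2]])/K[[0,1],[0,1]],np.ones(len(px))]@C.T
Q=s['eye']+d*((34-s['eye'][2])/d[:,2:]);print(cv2.minAreaRect(Q[:,:2].astype(np.float32)))
E
```

```text
16.5333 [425.49552899 228.34567867 250.95484842] yaw -27.174831953403338
1676 34.48605842176795 ((468.429931640625, 208.29115295410156), (44.14615249633789, 60.04105758666992), 63.69707107543945)
138
251 257 117 138
((468.6812438964844, 208.18031311035156), (7.327244281768799, 25.25743865966797), 62.822959899902344)
```

View pics/w24c.png

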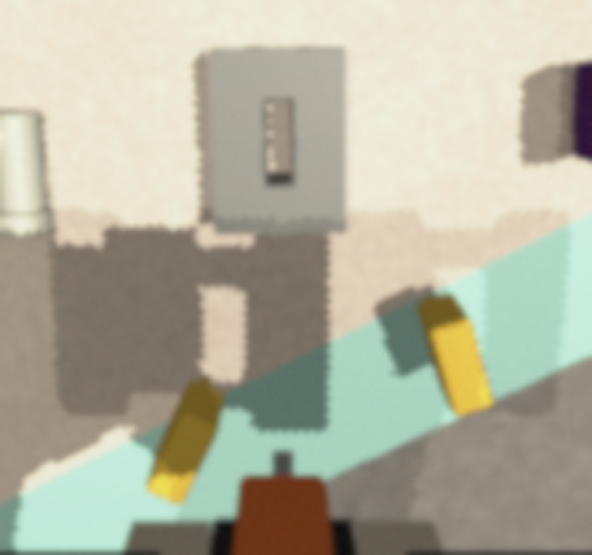

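Request:
{"method": "arm_command", "body": {
  "rows": [
    [[0.05,-0.002,0],0,-1],
    [[0.12,-0.004,0.08],0,-1],
    [[0.17,-0.0055,0.18],0,-1],
    [[0.19,-0.0055,0.3],0,-1],
    [[0.19,-0.0055,0.42],0,-1],
    [[0.19,-0.0055,0.53],0,-1],
    [[0.19,-0.0055,0.62],0,-1],
    [[0.19,-0.0055,0.68],0,-1],
    [[0.19,-0.0055,0.703],0,-1],
    [[0.19,-0.0055,0.703],0,-1]
  ]
}}

```text
t: 17.37
ee_pos: [467.8, 207.4, 74.1]
ee_rot: [0.001, 0.972, -0.235, -0.001]
contact_force: [0.0, -0.6, 0.1]
opening: 14.1
```

```bash
python3 - <<'E'
from h import *
s=snap('wrist','w25');e=sense();T=Rq(e['ee_rot']);print(e['t'],e['ee_pos'],'yaw',np.degrees(np.arctan2(T[1,0],T[0,0])),e['contact_force'])
cv2.imwrite('pics/w25c.png',cv2.resize(s['pixels'][130:300,170:342],None,fx=3.5,fy=3.5,interpolation=cv2.INTER_CUBIC)[:,:,::-1])
E
```

```text
17.4167 [468.3296659  208.14135639  75.30612078] yaw -27.119211722408895 [-0.04228746  0.62918893 -1.45941325]
```

View pics/w25c.png

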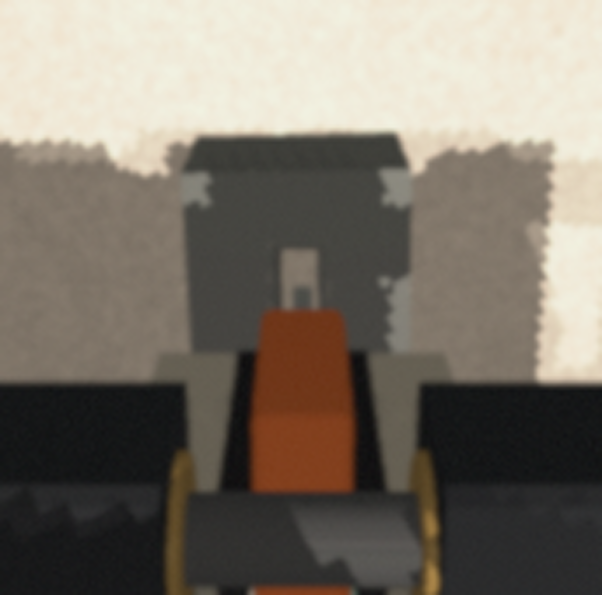

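Request:
{"method": "arm_command", "body": {
  "rows": [
    [[0,0,0.02],0,-1],
    [[0,0,0.045],0,-1],
    [[0,0,0.07],0,-1],
    [[0,0,0.09],0,-1],
    [[0,0,0.11],0,-1],
    [[0,0,0.122],0,-1],
    [[0,0,0.13],0,-1],
    [[0,0,0.132],0,-1],
    [[0,0,0.132],0,-1]
  ]
}}

```text
t: 18.17
ee_pos: [467.9, 208.8, 42.2]
ee_rot: [0.0, 0.972, -0.234, -0.0]
contact_force: [-0.1, -0.3, -1.2]
opening: 13.8
```

```bash
python3 - <<'E'
from h import *
s=snap('wrist','w26');e=sense();print(e['t'],e['ee_pos'],e['contact_force'],e['moment'])
s=snap('scene','s26')
cv2.imwrite('pics/s26c.png',cv2.resize(s['pixels'][100:220,180:320],None,fx=4,fy=4,interpolation=cv2.INTER_CUBIC)[:,:,::-1])
E
```

```text
18.2167 [467.95809332 208.86344776  42.36596378] [-1.12139325  0.43451604 -1.09129904] [-0.00364962  0.01966177  0.02454434]
```

View pics/s26c.png

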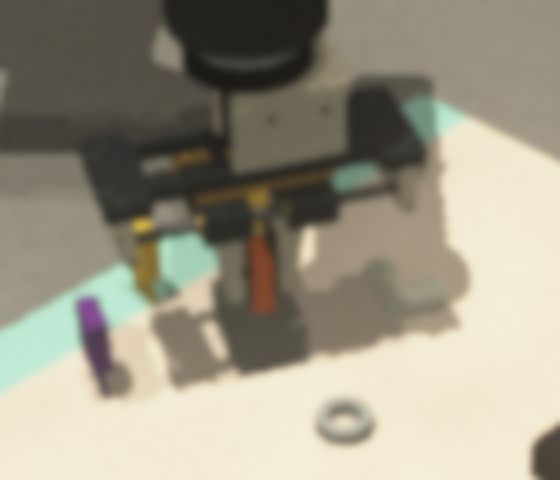

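Request:
{"method": "arm_command", "body": {
  "rows": [
    [[0,0,0.001],0,-0.6],
    [[0,0,0.001],0,-0.2],
    [[0,0,0.001],0,0],
    [[0,0,0.001],0,0],
    [[0,0,0.001],0,0],
    [[0,0,0.001],0,0],
    [[0,0,0.001],0,0],
    [[0,0,0.001],0,0]
  ]
}}

```text
t: 18.93
ee_pos: [467.9, 208.8, 42.1]
ee_rot: [0.0, 0.972, -0.234, 0.0]
contact_force: [-0.1, 0.4, -1.0]
opening: 43.6
```

Request:
{"method": "arm_command", "body": {
  "rows": [
    [[0,0,-0.02],0,0],
    [[0,0,-0.06],0,0],
    [[0,0,-0.14],0,0],
    [[0,0,-0.25],0,0],
    [[0,0,-0.37],0,0],
    [[0,0,-0.5],0,0],
    [[0,0,-0.62],0,0],
    [[0,0,-0.7],0,0],
    [[0,0,-0.72],0,0],
    [[0,0,-0.72],0,0]
  ]
}}

```text
t: 19.77
ee_pos: [468.6, 209.4, 224.8]
ee_rot: [-0.002, 0.972, -0.234, 0.001]
contact_force: [0.2, 0.6, 0.5]
opening: 44.2
```

```bash
python3 - <<'E'
from h import *
s=snap('wrist','w27');e=sense();print(e['t'],e['ee_pos'],e['contact_force'],e['opening'])
W=cloud(s)
hsv=cv2.cvtColor(s['pixels'],cv2.COLOR_RGB2HSV)
m=(hsv[...,0]<14)&(hsv[...,1]>150)&(hsv[...,2]>60)
t=m&(W[...,2]>60)&(W[...,2]<90)
print(t.sum(),np.percentile(W[t][:,2],[10,50,90]),cv2.minAreaRect(W[t&(W[...,2]>71)][:,:2].astype(np.float32)))
s=snap('scene','s27');snap('top','t27')
E
```

```text
19.8167 [467.85016361 208.87335255 222.99780731] [-0.20060585 -0.77329193  0.15270351] 44.11743091006405
640 [60.99775444 73.32424044 74.96582485] ((467.5375671386719, 208.87606811523438), (12.987027168273926, 31.942405700683594), 62.867855072021484)
```

View pics/s27.png

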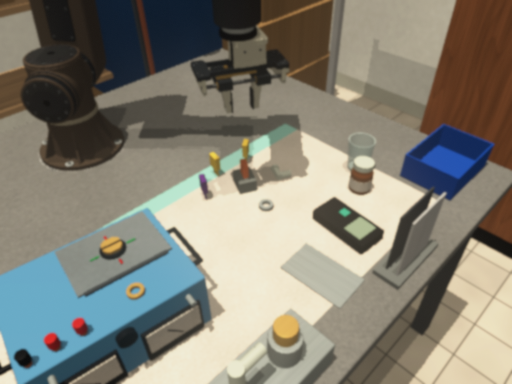

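View pics/w27.png

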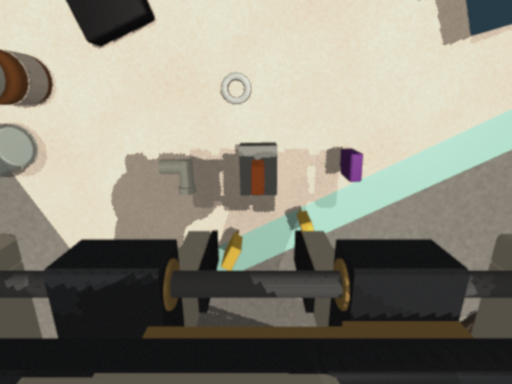

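View pics/t27.png

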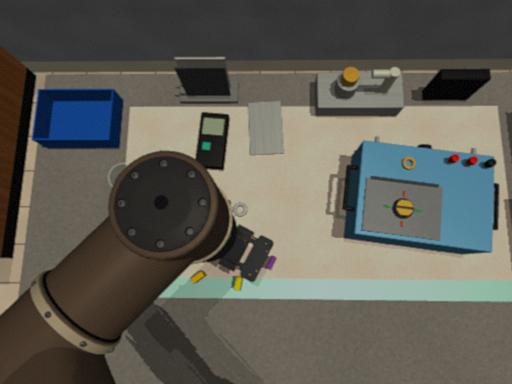

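```bash
python3 -c "
from workcell import *
print(job_done())"
```

```text
the job is handed in; nothing more can be done
None
```

The lock is turned home against its stop, the orange key is back upright in its holder and released, and I handed the job in at about 20 s. `job_done()` gave no verdict, so what follows are my own checks.

- **Lock:** I seated the blade in the slot and turned clockwise, finishing in 0.36° steps. I stopped when the wrist twist rose from about 0.07–0.1 to 0.14 N m and the slot stopped following the key. Lateral force on the tool stayed at a few newtons. After I withdrew the key, the slot measured 83.1°, against about 82.5° for the green marks. That is well inside the 4° (0.07 rad) tolerance.
- **Key:** The handle top reads about 74 mm, which means it is fully down. It is centred at about (467.5, 208.9), roughly 1 mm from the holder slot's middle as I measured it.
- **Robot:** The fingers are open and clear, about 180 mm above where they let go of the key.
- **Bystanders:** In the final pictures they look to be where they started. In the top view the arm hid the holder area and part of the beaker and jar, so I checked those in the scene and wrist views. I judged this by eye and did not measure displacements.

**Readings that disagreed:** At the stop the key's yaw led the slot by about 7.5° instead of the 5° of play, so the key probably twisted slightly in the grip. Single-image slot angles scattered by about 1°. The wrist moment was noisy by a few hundredths of a N m.

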